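# Put the marker away and stand up the picture frame

## Robot

A 6-joint arm with a two-finger parallel gripper is mounted at the origin on the work surface. World frame = base frame: x ahead of the robot, y to its left, z up, the work surface at z = 0. Lengths are in mm, angles in rad, forces in N, time in s.
With the tool pointing down it reaches from about 350 to 725 mm from the base axis. Payload 6 kg.
Tool frame: the origin (TCP) lies midway between the tips of the shut fingers; the grasp point (between the pads) lies 19 mm behind it; z points along the fingers, y is the line along which they close (so a half turn about z gives the same grasp; the last joint's range is limited). The gripper opens to 85 mm and grips with 20 to 120 N. Pads are 22 mm wide; open, the fingers measure 114 mm over their backs; the gripper's body (76 mm by 85 mm) begins 54 mm behind the grasp point. The pads swing forward as they close: fully open they stand 13 mm farther back than shut.
Start: joints at [1.485, 0.04, 0.085, 0, -1.615, -0.334], TCP at [244.519, 547.891, 231.261] pointing down, gripper open.
Joint ranges: [-2.56, 2.56], [-1.29, 2.01], [-1.08, 1.49], [-3.29, 1.98], [-2.81, -0.18], [-2.99, 2.99]. Speed limits (rad/s): [2.57, 2.57, 3.01, 3.14, 3.14, 3.14].

## Interface

Orientations are given as a unit quaternion [w, x, y, z].
In Python, from plant import * gives the robot as it stands. The module is installed in compiled form; this text tells all that it offers.
- The arm moves only by the tool servo_tool, never from a script. Its argument "commands" is a list of rows, each a list of 7 numbers: the shift along the world's x, y, z in cm, then the turn, a rotation vector about the world's x, y, z in rad, then the finger opening in cm, from 0 to 8.54. In form: [[tx, ty, tz, wx, wy, wz, claw], ...]. A call has 1 to 8 rows; each row is the pose to reach, as a shift and turn from the pose commanded when the call began; what a row does not reach only later rows make up. A row lasts 1/10 s, in which the tool goes at most 50 mm and 8.59 degrees, less where a joint would pass 70% of its speed; a pose out of reach is approached as far as the arm can. A call with a gripper value outside its range is refused whole. The fingers move at their own pace and stop on an object; "squeeze" is the grip in N (left out, the last holds). Time passes only in rows, so rows that repeat a pose let the fingers close. It gives the time, the measured TCP pose, the force, the opening and the grip force at its end, in the units of the state.
- read_state(): the state, without advancing time (a new reading comes with each control period).
- snapshot(name): name is "scene" or "top" or "wrist"; returns (picture, depth): 480x640x3 uint8, red, green, blue; 480x640 float32, mm along the optical axis (not along the pixel's ray), 0 where there is no reading.
- camera_model(name): a dict with "camera_matrix" (3x3 intrinsics, pixels), "R" (3x3) and "t" (3): a world point X has camera coordinates R X + t. Camera axes: x right, y down, z forward; pixel columns grow to the right and rows downward; lengths in mm; the calibration is good to about 2 mm. A picture is of the moment at which its call begins: read the wrist's pose just before it. camera_model takes no time and is no camera call; for the wrist camera it gives the pose at the moment of the call.
- sign_off(): hands the job in; it is judged then, once.
Trained networks look in the newest picture that a camera, given by its name, has taken for a name from the list of things; names that differ only in an ending like _2 or _b are one class to them, and where a whole thing is asked for, a point or a joint stands for the part that bears it (a point fixed in the world has none). Each returns a list of dicts, best first, with "score" (0 to 1); they miss things now and then, are a little off and sometimes report something else, mostly with a low value. They report only what shows in the picture. A call takes as long as a camera call.
- find_in(camera, label): "extent" ([left, top, right, bottom] in pixels, round what is visible of it).
- spot_point(camera, label): "location" ([row, column] in pixels: a listed point, or the origin of a listed thing).
The state is a dict: "time_s": time; "qpos": joint angles; "dq": joint speeds; "joint_torque": joint torques, N m; "ee_pos": TCP position; "ee_rot": TCP orientation; "contact_force": force on the tool from outside, world axes, zero at the start; "ft_torque": the same for the moment, N m; "opening": opening from 0.0 (shut) to 1.0 (fully open); "gripper_force": force on a finger pad.
Only numpy, scipy, OpenCV 4.12 (cv2) and the standard library are available. Lean on these libraries where they do the work, as an engineer would, in place of code of your own. Each camera call takes 0.05 s, during which the arm holds its last target. There are 200 camera calls.

## Task

Put the green marker back into its own slot of the rack, the one labelled green, laid down in both saddles rather than dropped; it is lying where the foot of the picture frame's kickstand must land. Then flip the folded-up kickstand at the back of the frame over its centre and fully down, and after that raise the forward-leaning frame until it stands upright, and finish holding the picture frame there in the gripper or against the fingers, because it tips forward again as soon as it is let go. Leave the red marker, the bucket and the egg where they are, and do not let the frame fall over backwards.

Things in the scene. Friction and masses are not known exactly. Their poses are not given: they have to be found in the camera images.
- display: Pale wooden board fixed to the table, carrying the tilting frame. Origin on the table directly below the frame's hinge. x points to the frame's back, y along its width. Board: x -100 to 160, y +-110, top at z = 10 mm. Hinge posts at x 0, y +-100 (32 high), rests at x -46, y +-70 (68 high). Black rubber strip, x 66 to 96, |y| < 35: the kickstand's foot lands there.
- picture: Black-edged picture frame, 200 mm wide (y), 14 mm thick (x), from 4 to 170 mm above its hinge axis (z); 0.6 to 0.95 kg with its hinge bar. Origin on the hinge axis at mid width, 20 mm above the table; own z points up along the frame (vertical when upright), x to its back. Front face at own x = -19 mm, back face at -5 mm; black border 16 mm wide.
- frame_top (a point): Middle of the picture frame's top edge, at mid thickness: own (-12, 0, 170) mm of picture.
- frame (a joint): Tilt of the frame about its bottom hinge (axis along y), rad: 0 upright, positive leaning forward (to display -x), negative tipped back. Starts on its rests at 0.38, the forward stop; rear stop -0.5. Free hinge, front-heavy even when upright: let go, it falls forward. 2 to 3 N at the top edge raises it. With the kickstand down, the foot meets the board at about -0.01 and stops it tipping back.
- kickstand (a joint): Kickstand angle, rad: 0 folded up along the frame's back, its end some 50 mm above the frame's top edge; 2.53 fully down (stop), 35 deg out from the frame's down direction. An over-centre spring holds it up below about 0.5 and throws it down beyond; under 1 N at the foot. Pivot (axis y) at own (12, 0, 95) mm of picture; the foot swings to the back (+x), then down, as the angle grows.
- kick_foot (a point): Centre of the kickstand's rubber foot: a roll of 12 mm diameter, 34 mm long along y, at the end of the flat aluminium leg (20 mm wide, 8 mm thick), 120 mm from the pivot. Folded up it is the highest point of the display. The thin spring of the over-centre sits beside the leg, on its +y side, low on the frame's back.
- marker_green: Green paint marker lying on the board behind the frame, across the rubber strip: square bar 18 x 18 mm with rounded edges, 130 mm long, 25 to 50 g; white barrel, green cap with a small black clip, green end. Origin in the middle of its length, on its underside; own x runs along its length (cap towards -x), z up.
- slot_green: Marker slot with green label tile (at -x end) and green saddles. Plate 190 x 60 mm, top at z 4 mm; two U saddles 20 mm long at x = +-48 mm, floor at z 12, walls to z 30, 24 mm apart inside (y), 34 over all; 76 mm free between the saddles for fingers. Origin under the plate's middle, 8 mm above the table; x along the slot. A marker in it has its origin at (0, 0, 12) mm, either way round.
- slot_red: The like slot with red label and saddles, 76 or 152 mm from the green one in y. It holds the red marker. The order of the three slots varies.
- slot_blue: The like slot with blue label and saddles, empty; stays empty.
- marker_red: Red marker like the green one, lying in the red slot, 18 mm square; leave alone. Origin in the middle of its length, on its underside.
- bucket: Small teal bucket, 90 mm wide, 85 mm high, standing on the table; leave alone. Origin under its centre.
- egg: Wooden egg on a foot, 44 mm wide, 71 mm high, standing on the table; leave alone. Origin under its centre.

How it is judged (in metres and radians):
On the way, in this order (a step that is already met when the one before it is completed fails the run):
1. the green marker lies in both saddles of the green slot, let go (x of marker_green in the frame of slot_green between -0.018 and 0.018 m and y of marker_green in the frame of slot_green between -0.007 and 0.007 m and z of marker_green in the frame of slot_green between 0.008 and 0.017 m and angle between the x axis of marker_green and the x axis of slot_green, either way round below 0.12 rad and linear speed of marker_green below 0.05 m/s and contact force between the fingers and marker_green below 0.05 N), for 0.2 s.
2. the kickstand is flipped fully down (value of joint kickstand above 2.43 rad), for 0.2 s.
3. the frame stands upright, held by the fingers (value of joint frame between -0.06 and 0.06 rad and value of joint kickstand above 2.43 rad and contact force between the fingers and picture above 1 N), for 0.2 s.
At the end, for the whole second after the job is handed in: Green marker at rest in the green slot, let go: within 18 mm lengthwise, 7 mm sideways, 0.12 rad, underside 8 to 17 mm above the slot origin. Kickstand within 0.1 rad of fully down. Fingers on the picture frame with over 1 N; it stands still within 0.06 rad of upright (all of step 1 and all of step 3 and velocity of joint frame between -0.1 and 0.1 rad/s); the arm keeps its last pose, push and grip.
It fails at once if the red marker, bucket or egg is moved more than 20 mm (distance of any of marker_red, bucket, egg from where it was at the start of the episode above 0.02 m).
It fails at once if the frame tips backwards by more than 0.2 rad (value of joint frame below -0.2 rad).
It fails at once if the green marker is dropped or thrown (faster than 0.7 m/s when not in the fingers) (linear speed of marker_green above 0.7 m/s and contact force between the fingers and marker_green below 0.05 N).
It also fails if it takes over 64 s, if anything falls off the work surface, if the arm or the gripper's body presses on something with over 40 N, if the wrist force passes 120 N, or if a joint passes its speed limit or range.

## Working session

There is one attempt and no reset: what is moved stays moved. The work goes in short steps, Python scripts to look and compute and a tool call to move; the robot and the scene stay as the last step left them, time stands still between calls to the robot, and variables do not carry over. Pictures are saved under pics/ and viewed, at most 10 in all, crops included, and the job is handed in when it is done.

Besides the shell and the picture viewer there is one more tool, called after ">>>" by a JSON object that holds its "op" and its "data". servo_tool: Moves the arm, as the interface text tells. Its arguments: {"type":"object","properties":{"commands":{"type":"array","items":{"type":"array","items":{"type":"number"}}},"squeeze":{"type":"number"}},"required":["commands"]}

```bash
mkdir -p pics; cat > h.py <<'E'
from plant import *
import numpy as np, cv2
def w(cm,r,c,d):
    K=np.array(cm["camera_matrix"]);p=np.linalg.inv(K)@np.array([c,r,1.0])*d
    return np.array(cm["R"]).T@(p-np.array(cm["t"]))
def cloud(cm,D):
    K=np.array(cm["camera_matrix"]);v,u=np.mgrid[0:480,0:640]
    P=np.stack([(u-K[0,2])/K[0,0]*D,(v-K[1,2])/K[1,1]*D,D],-1)
    return (P-np.array(cm["t"]))@np.array(cm["R"])
def save(n,p): cv2.imwrite(f"pics/{n}.png",p[:,:,::-1])
E
python3 - <<'E'
from h import *
s=read_state();print(s["time_s"],s["ee_pos"],s["ee_rot"],s["contact_force"])
out=[]
for n in("scene","top"):
    p,D=snapshot(n);cm=camera_model(n);out.append(p);np.savez(n,p=p,D=D)
    for l in("marker_green","slot_green","slot_blue","marker_red","frame_top","kick_foot","display","egg","bucket","picture"):
        r=spot_point(n,l)
        if r:
            a,b=r[0]["location"];d=D[int(a),int(b)];print(n,l,round(r[0]["score"],2),np.round([a,b]),np.round(w(cm,a,b,d)))
        else: print(n,l,None)
save("a",cv2.resize(np.hstack(out),(800,300))); save("top",out[1]);save("scene",out[0])
E
```

```text
0.0 [244.32090702 547.63129243 230.26124278] [ 8.89171286e-04  9.78056058e-01 -2.08339958e-01 -1.35655173e-04] [-0.01309197 -0.07761762  0.28401098]
scene marker_green 0.59 [335. 418.] [578. 162.  25.]
scene slot_green 0.69 [316. 442.] [499. 159.   8.]
scene slot_blue 0.83 [185. 298.] [ 507. -326.   13.]
scene marker_red 0.91 [205. 348.] [ 468. -182.   37.]
scene frame_top 0.74 [245. 485.] [439. 160. 205.]
scene kick_foot 0.63 [233. 490.] [431. 156. 229.]
scene display 0.95 [316. 441.] [501. 156.   9.]
scene egg 0.81 [265. 219.] [ 800. -224.   34.]
scene bucket 0.92 [313. 276.] [789. -25.  83.]
scene picture 0.62 [312. 446.] [494. 163.  25.]
top marker_green 0.82 [271. 224.] [574. 166.  27.]
top slot_green 0.58 [307. 406.] [ 489. -270.   11.]
top slot_blue 0.84 [299. 430.] [ 507. -327.   11.]
top marker_red 0.93 [315. 369.] [ 470. -179.   40.]
top frame_top 0.97 [342. 211.] [421. 140. 232.]
top kick_foot 0.69 [338. 208.] [428. 149. 226.]
top display 0.76 [302. 229.] [500. 157.  10.]
top egg 0.51 [188. 388.] [ 773. -231.   40.]
top bucket 0.72 [198. 320.] [759. -64.   5.]
top picture 0.67 [302. 226.] [499. 163.  12.]
```

View pics/top.png

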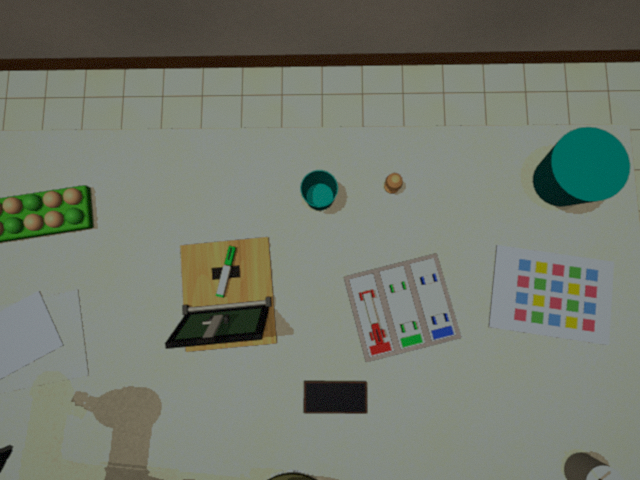

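View pics/scene.png

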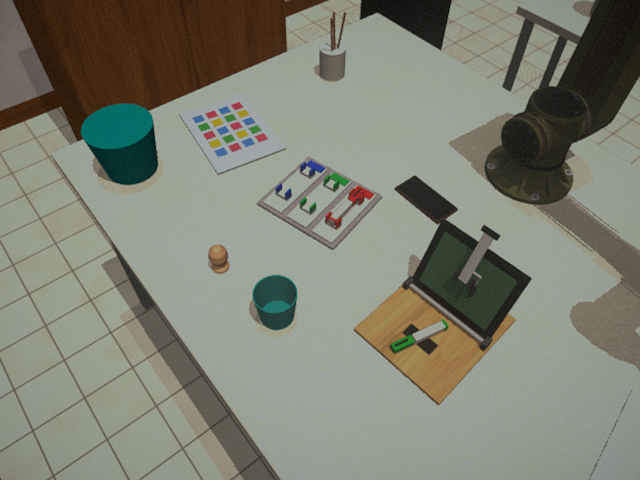

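The top view has world +x up and +y left. The display is at px (228,290) with the frame leaning towards the robot. The green marker is on the board at (226,271), cap at the far end. The tray is at (402,307), with red, green and blue slots running left to right; green saddles are at (398,287) and (408,326), the label at (411,341).

```bash
python3 - <<'E'
from h import *
z=np.load("top.npz");p=z["p"];D=z["D"];cm=camera_model("top");W=cloud(cm,D)
h=cv2.cvtColor(p,cv2.COLOR_RGB2HSV);H,S,V=[h[...,i] for i in range(3)]
v,u=np.mgrid[0:480,0:640]
g=(H>45)&(H<75)&(S>120)&(V>60)
def show(n,m):
    P=W[m];c=np.median(P,0);q=P[:,:2]-P[:,:2].mean(0);U,s,Vt=np.linalg.svd(q,full_matrices=False)
    d=Vt[0]*np.sign(Vt[0][0]);t=q@d;print(n,m.sum(),np.round(P.mean(0),1),"med",np.round(c),"ang",round(np.arctan2(d[1],d[0]),3),"len",np.round([t.min(),t.max()]))
box=lambda a,b,c,d:(u>=a)&(u<=b)&(v>=c)&(v<=d)
n,L,st,ce=cv2.connectedComponentsWithStats((g&box(345,460,250,365)).astype(np.uint8))
for i in range(1,n):
    if st[i,4]>3: show("slotg%d"%i,L==i)
show("marker",box(205,245,240,305)&(W[...,2]>19)&(W[...,2]<45)&((S<60)|g)&(V>90))
show("strip",box(205,245,255,285)&(V<50)&(W[...,2]<16))
show("cap",g&box(205,245,240,305))
# board rectangle
b=(H>8)&(H<25)&(S>60)&(V>90)&box(170,285,225,355)&(W[...,2]<18)
n,L,st,ce=cv2.connectedComponentsWithStats(b.astype(np.uint8));
P=W[b][:,:2].astype(np.float32);
r=cv2.minAreaRect(P);print("board",r)
bar=box(170,285,290,355)&(W[...,2]>120); P=W[bar]
e=P[P[:,2]>165];print("frametop",len(e))
fr=box(160,290,295,350)&(W[...,2]>40)
show("frame",fr)
q=W[fr];print(q[q[:,2].argsort()[-8:]].round())
E
```

```text
slotg1 17 [ 539.2 -261.6   35.5] med [ 539. -261.   36.] ang 0.306 len [-8.  8.]
slotg2 18 [ 531.8 -233.1   36.2] med [ 532. -233.   37.] ang 0.271 len [-7.  8.]
slotg3 17 [ 446.1 -284.8   35.6] med [ 446. -285.   37.] ang 0.264 len [-7.  7.]
slotg4 18 [ 439.1 -256.4   35. ] med [ 439. -257.   36.] ang 0.271 len [-7.  8.]
slotg5 173 [ 410.9 -277.9   20.2] med [ 411. -279.   14.] ang 1.439 len [-25. 203.]
marker 397 [556.2 161.   27.1] med [555. 163.  27.] ang 0.001 len [-63.  79.]
strip 179 [573.  165.8  10.5] med [573. 155.  11.] ang -1.483 len [-33.  32.]
cap 151 [599.5 153.4  42.4] med [608. 155.  28.] ang 0.272 len [-175.   35.]
board ((522.4617919921875, 151.65061950683594), (261.5736999511719, 246.99658203125), 5.762914657592773)
frametop 921
frame 2916 [443.7 148.6 140.6] med [442. 145. 137.] ang -1.469 len [-106.  234.]
[[ 484.  -83. 1120.]
 [ 484.  -83. 1120.]
 [ 484.  -83. 1120.]
 [ 484.  -83. 1120.]
 [ 484.  -83. 1120.]
 [ 484.  -83. 1120.]
 [ 484.  -83. 1120.]
 [ 484.  -83. 1120.]]
```

>>> {"op": "servo_tool", "data": {"commands": [[4, -2, 3, 0, 0, 0.1, 8.5], [8, -5, 7, 0, 0, 0.16, 8.5], [13, -8, 7, 0, 0, 0.16, 8.5], [17, -11, 7, 0, 0, 0.16, 8.5], [21, -13, 7, 0, 0, 0.16, 8.5], [25, -15, 7, 0, 0, 0.16, 8.5], [29, -18, 7, 0, 0, 0.16, 8.5], [33, -20, 7, 0, 0, 0.16, 8.5]], "squeeze": 30}}

```text
time_s: 1.9
ee_pos: [570.3, 349.5, 301.8]
ee_rot: [-0.0, 0.992, -0.13, 0.0]
contact_force: [-0.1, 0.7, 0.9]
opening: 0.995
gripper_force: 0.0
```

>>> {"op": "servo_tool", "data": {"commands": [[0, -5, 0, 0, 0, 0, 8.5], [0, -10, 0, 0, 0, 0, 8.5], [0, -14, -2, 0, 0, 0, 8.5], [0, -18.4, -4, 0, 0, 0, 8.5], [0, -18.4, -6, 0, 0, 0, 8.5], [0, -18.4, -6, 0, 0, 0, 8.5]]}}

```text
time_s: 2.5
ee_pos: [567.8, 165.6, 238.4]
ee_rot: [0.001, 0.991, -0.13, -0.002]
contact_force: [0.8, 1.0, -0.5]
opening: 0.999
gripper_force: 0.0
```

```bash
python3 - <<'E'
from h import *
s=read_state();print(s["time_s"],s["ee_pos"],s["ee_rot"],s["contact_force"])
cm=camera_model("wrist");p,D=snapshot("wrist");np.savez("w1",p=p,D=D,**{k:np.array(x) for k,x in cm.items()});save("w1",p)
print("cam",(-np.array(cm["R"]).T@cm["t"]).round(), np.array(cm["R"]).round(2))
E
```

```text
2.5 [567.7642542  165.63106085 238.41174438] [ 0.00100805  0.99145562 -0.13042509 -0.0020063 ] [ 0.79118941  0.98902056 -0.53147552]
cam [645. 146. 380.] [[-0.26 -0.97  0.  ]
 [-0.92  0.25  0.31]
 [-0.3   0.08 -0.95]]
```

View pics/w1.png

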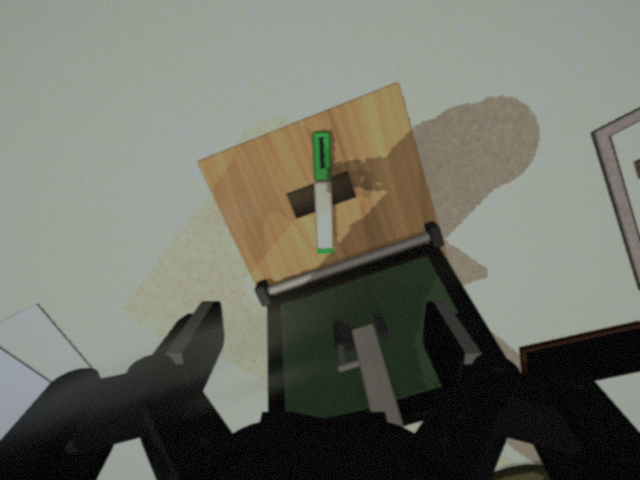

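The wrist view shows the marker from the cap end (321,131) to the tail (325,252). The strip is around (321,195), the far board corners at (199,160) and (398,84), and the hinge posts at (263,292) and (434,235). The kickstand leg runs from (365,330) down to about (385,420).

```bash
python3 - <<'E'
from h import *
z=np.load("w1.npz");cm={k:z[k] for k in("camera_matrix","R","t")};p=z["p"];D=z["D"]
def atz(r,c,zz):
    a=w(cm,r,c,100.);o=-cm["R"].T@cm["t"];d=a-o;return o+d*(zz-o[2])/d[2]
print("corners",atz(160,199,10).round(1),atz(84,398,10).round(1))
print("hinges",atz(288,263,30).round(1),atz(231,434,30).round(1),"depth",w(cm,288,263,D[288,263]).round(),w(cm,231,434,D[231,434]).round())
h=cv2.cvtColor(p,cv2.COLOR_RGB2HSV);H,S,V=[h[...,i] for i in range(3)];v,u=np.mgrid[0:480,0:640]
bx=(u>300)&(u<345)&(v>120)&(v<262)
W=cloud(cm,D)
m=bx&(W[...,2]>19)&(W[...,2]<40)&(((H>45)&(H<80)&(S>100))|((S<60)&(V>90)))
P=np.array([atz(r,c,28) for r,c in np.argwhere(m)])[:,:2].astype(np.float32)
print(m.sum(),W[m][:,2].mean(),cv2.minAreaRect(P))
d=np.linalg.svd(P-P.mean(0),full_matrices=False)[2][0];print("ang",np.arctan(d[1]/d[0]))
st=(u>280)&(u<365)&(v>165)&(v<222)&(V<70)&(W[...,2]<16)
P=np.array([atz(r,c,10) for r,c in np.argwhere(st)])[:,:2].astype(np.float32);print("strip",cv2.minAreaRect(P))
E
```

```text
corners [642.4 278.9  10. ] [660.3  64.8  10. ]
hinges [493.8 254.2  30. ] [510.   60.3  30. ] depth [495. 254.  32.] [511.  61.  32.]
1876 27.06045989520383 ((576.134521484375, 163.1708984375), (16.921987533569336, 125.21256256103516), 77.1153335571289)
ang -0.22465637
strip ((574.1665649414062, 165.5302734375), (29.125389099121094, 69.41069030761719), 6.676651477813721)
```

>>> {"op": "servo_tool", "data": {"commands": [[0.1, -0.1, -5, 0, 0, 0.035, 6], [0.1, -0.1, -10, 0, 0, 0.035, 6], [0.1, -0.1, -14, 0, 0, 0.035, 6], [0.1, -0.1, -18, 0, 0, 0.035, 6], [0.1, -0.1, -20, 0, 0, 0.035, 6], [0.1, -0.1, -20, 0, 0, 0.035, 6], [0.1, -0.1, -20, 0, 0, 0.035, 6]]}}

```text
time_s: 3.25
ee_pos: [570.8, 167.0, 43.1]
ee_rot: [-0.0, 0.994, -0.111, 0.001]
contact_force: [0.5, -0.1, 0.7]
opening: 0.702
gripper_force: 0.0
```

>>> {"op": "servo_tool", "data": {"commands": [[0.5, -0.4, -1, 0, 0, 0, 6], [0.5, -0.4, -2.2, 0, 0, 0, 6], [0.5, -0.4, -3, 0, 0, 0, 6], [0.5, -0.4, -3, 0, 0, 0, 6]]}}

```text
time_s: 3.65
ee_pos: [573.8, 161.5, 9.4]
ee_rot: [0.001, 0.994, -0.112, -0.001]
contact_force: [0.4, -0.4, 0.0]
opening: 0.704
gripper_force: 0.0
```

>>> {"op": "servo_tool", "data": {"commands": [[0.1, 0.1, 0.4, 0, 0, 0, 6], [0.1, 0.1, 0.4, 0, 0, 0, 4], [0.1, 0.1, 0.4, 0, 0, 0, 1], [0.1, 0.1, 0.4, 0, 0, 0, 1], [0.1, 0.1, 0.4, 0, 0, 0, 1], [0.1, 0.1, 0.4, 0, 0, 0, 1], [0.1, 0.1, 0.4, 0, 0, 0, 1]]}}

```text
time_s: 4.35
ee_pos: [576.0, 163.2, 15.8]
ee_rot: [-0.0, 0.994, -0.112, 0.0]
contact_force: [-0.0, 0.1, 3.6]
opening: 0.201
gripper_force: 30.6
```

>>> {"op": "servo_tool", "data": {"commands": [[0, 0, 3, 0, 0, 0, 1], [0.5, 0, 8, 0, 0, 0, 1], [1, -4, 11, 0, 0, 0.1, 1], [1, -8, 12, 0, 0, 0.2, 1], [1, -12, 12, 0, 0, 0.3, 1], [0, -16.5, 12, 0, 0, 0.4, 1], [-1, -21, 12, 0, 0, 0.47, 1], [-2.5, -25, 12, 0, 0, 0.47, 1]]}}

```text
time_s: 5.15
ee_pos: [549.9, -88.9, 134.5]
ee_rot: [-0.0, 0.992, 0.123, -0.001]
contact_force: [0.7, 0.2, -0.6]
opening: 0.2
gripper_force: 30.2
```

>>> {"op": "servo_tool", "data": {"commands": [[-1.5, -4.5, 0, 0, 0, 0, 1], [-3, -9, 0, 0, 0, 0, 1], [-4.5, -13.5, 0, 0, 0, 0, 1], [-6, -17, 0, 0, 0, 0, 1], [-6, -17, 0, 0, 0, 0, 1], [-6, -17, 0, 0, 0, 0, 1], [-6, -17, 0, 0, 0, 0, 1]]}}

```text
time_s: 5.85
ee_pos: [490.9, -256.4, 134.9]
ee_rot: [-0.0, 0.992, 0.122, -0.0]
contact_force: [0.5, 0.0, -0.4]
opening: 0.198
gripper_force: 30.2
```

```bash
python3 - <<'E'
from h import *
s=read_state();print(s["time_s"],s["ee_pos"],s["ee_rot"],s["contact_force"])
cm=camera_model("wrist");p,D=snapshot("wrist");np.savez("w2",p=p,D=D,**{k:np.array(x) for k,x in cm.items()});save("w2",p)
E
```

```text
5.85 [ 490.85450293 -256.40423495  134.87762858] [-1.93858815e-04  9.92471455e-01  1.22475899e-01 -1.64525000e-04] [ 0.48408115  0.00165451 -0.36159814]
```

View pics/w2.png

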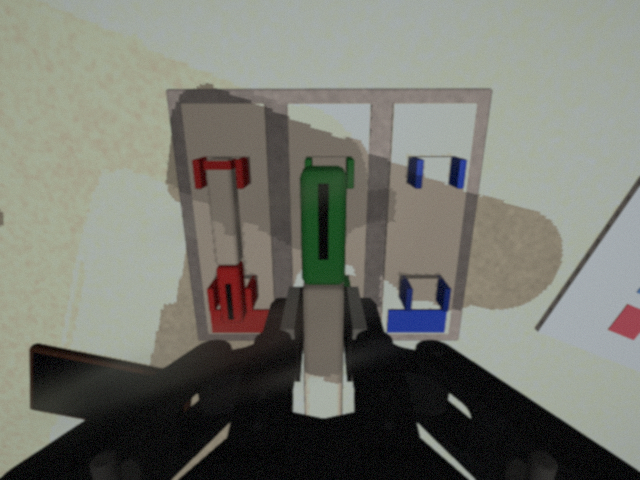

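The green marker is held squarely, cap up at (323,225), above the middle slot with green saddle walls at (308,165) and (350,170). Red is on the left, blue on the right.

```bash
python3 - <<'E'
from h import *
z=np.load("w2.npz");cm={k:z[k] for k in("camera_matrix","R","t")};p=z["p"];D=z["D"]
W=cloud(cm,D);h=cv2.cvtColor(p,cv2.COLOR_RGB2HSV);H,S,V=[h[...,i] for i in range(3)];v,u=np.mgrid[0:480,0:640]
red=((H<8)|(H>172))&(S>120);blue=(H>105)&(H<130)&(S>120);gr=(H>45)&(H<80)&(S>100)
def c(n,m):
    P=W[m&(W[...,2]>34)&(W[...,2]<44)];lo,hi=np.percentile(P,3,0),np.percentile(P,97,0)
    r=cv2.minAreaRect(P[:,:2].astype(np.float32));print(n,len(P),np.round(r[0],1),np.round(r[1],1),round(r[2],1),P[:,2].mean().round(1));return np.array(r[0])
b=lambda a,bb,cc,d:(u>a)&(u<bb)&(v>cc)&(v<d)
bf=c("bluefar",blue&b(400,475,145,195));rf=c("redfar",red&b(185,255,145,195));bn=c("bluenear",blue&b(395,460,265,308))
rn=c("rednear",red&b(200,262,268,308))
c("greenfar",gr&b(300,360,150,200))
print("far mid",(bf+rf)/2,"ang blue",np.arctan2(*(bf-bn)[::-1]))
m=(W[...,2]>100)&(W[...,2]<160)&b(285,360,160,420)&(gr|((S<70)&(V>70)))
P=W[m];print("marker",len(P),P[:,2].mean(),cv2.minAreaRect(P[:,:2].astype(np.float32)), np.percentile(P,[1,99],0))
E
```

```text
bluefar 379 [ 555.9 -322.3] [18.9 33.9] 13.7 36.9
redfar 696 [ 519.2 -175.9] [19.5 34.1] 14.5 37.0
bluenear 230 [ 464.1 -345.1] [17.5 32.8] 13.4 36.8
rednear 1140 [ 435.2 -197.2] [33.4 34.2] 11.9 36.9
greenfar 193 [ 537.9 -248.6] [18.9 32.4] 13.0 37.0
far mid [ 537.54568481 -249.09554291] ang blue 0.24315578253409273
marker 9603 145.9064307425589 ((495.70489501953125, -254.6915283203125), (117.1677474975586, 30.17744255065918), 8.578536987304688) [[ 442.09966704 -274.01493524  140.87872478]
 [ 552.33564295 -235.30279748  147.99466662]]
```

```bash
python3 - <<'E'
from h import *
z=np.load("w2.npz");cm={k:z[k] for k in("camera_matrix","R","t")};p=z["p"];D=z["D"]
W=cloud(cm,D);h=cv2.cvtColor(p,cv2.COLOR_RGB2HSV);H,S,V=[h[...,i] for i in range(3)];v,u=np.mgrid[0:480,0:640]
m=(u>285)&(u<360)&(v>165)&(v<280)&(W[...,2]>144)&(W[...,2]<155)
P=W[m];a=0.243;d=np.array([np.cos(a),np.sin(a)]);n=np.array([-d[1],d[0]]);c=np.array([491.0,-260.6])
q=P[:,:2]-c;print(len(P),"along",np.percentile(q@d,[.5,99.5]),"lat",np.percentile(q@n,[.5,50,99.5]),"z",np.median(P[:,2]))
for lo in(20,30,40,50):
    k=abs(q@d-lo)<5;print(lo,np.percentile((q@n)[k],[1,99]).mean())
E
```

```text
4763 along [19.99692087 63.74947705] lat [-4.46165417  4.2394801  12.70972837] z 146.19608666682387
20 4.011317341501119
30 4.1868088880845225
40 4.0701846623289795
50 4.098699417128115
```

>>> {"op": "servo_tool", "data": {"commands": [[0.1, -0.4, -1, 0, 0, 0, 1], [0.1, -0.4, -3, 0, 0, 0, 1], [0.1, -0.4, -5, 0, 0, 0, 1], [0.1, -0.4, -7, 0, 0, 0, 1], [0.1, -0.4, -8, 0, 0, 0, 1], [0.1, -0.4, -8, 0, 0, 0, 1], [0.1, -0.4, -8, 0, 0, 0, 1], [0.1, -0.4, -8, 0, 0, 0, 1]]}}

```text
time_s: 6.7
ee_pos: [492.5, -261.1, 56.6]
ee_rot: [0.001, 0.992, 0.122, 0.001]
contact_force: [0.6, 0.3, -0.2]
opening: 0.199
gripper_force: 30.2
```

>>> {"op": "servo_tool", "data": {"commands": [[-0.1, 0, -0.8, 0, 0, 0, 1], [-0.1, 0, -1.6, 0, 0, 0, 1], [-0.1, 0, -2.3, 0, 0, 0, 1], [-0.1, 0, -2.7, 0, 0, 0, 1], [-0.1, 0, -2.7, 0, 0, 0, 1]]}}

```text
time_s: 7.2
ee_pos: [490.2, -260.9, 27.2]
ee_rot: [-0.0, 0.992, 0.122, -0.001]
contact_force: [0.6, 0.3, -0.4]
opening: 0.202
gripper_force: 30.2
```

>>> {"op": "servo_tool", "data": {"commands": [[0, 0, -0.15, 0, 0, 0, 1], [0, 0, -0.3, 0, 0, 0, 1], [0, 0, -0.3, 0, 0, 0, 1], [0, 0, -0.3, 0, 0, 0, 1]]}}

```text
time_s: 7.6
ee_pos: [491.1, -261.1, 25.8]
ee_rot: [0.0, 0.992, 0.122, 0.0]
contact_force: [-0.7, 0.2, 2.5]
opening: 0.2
gripper_force: 30.4
```

>>> {"op": "servo_tool", "data": {"commands": [[0, 0, 0, 0, 0, 0, 2.2], [0, 0, 0, 0, 0, 0, 3], [0, 0, 0, 0, 0, 0, 4], [0, 0, 0, 0, 0, 0, 4], [0, 0, 2, 0, 0, 0, 4], [0, 0, 5, 0, 0, 0, 4], [0, 0, 9, 0, 0, 0, 4], [0, 0, 12, 0, 0, 0, 4]]}}

```text
time_s: 8.4
ee_pos: [491.0, -261.3, 147.8]
ee_rot: [0.001, 0.992, 0.122, 0.001]
contact_force: [0.2, -0.5, -0.1]
opening: 0.468
gripper_force: 0.0
```

```bash
python3 - <<'E'
from h import *
cm=camera_model("wrist");p,D=snapshot("wrist");save("w3",p);s=read_state();print(s["time_s"],s["ee_pos"],s["opening"])
W=cloud(cm,D);h=cv2.cvtColor(p,cv2.COLOR_RGB2HSV);H,S,V=[h[...,i] for i in range(3)]
a=0.243;d=np.array([np.cos(a),np.sin(a)]);n=np.array([-d[1],d[0]]);c=np.array([491.0,-260.6])
q=W[...,:2]-c;al=q@d;la=q@n;z=W[...,2]
m=(abs(la)<14)&(abs(al)<85)&(z>30)&(z<50)
print(m.sum(),np.percentile(al[m],[.5,99.5]))
for x in(-55,-40,-30,-20,0,20,35,62):
    k=m&(abs(al-x)<4)&(abs(la)<11.5)
    if k.sum()>5: print(x,k.sum(),np.percentile(la[k],[2,98]).round(1),np.median(z[k]).round(1))
# kickstand & frame from the scene and top cameras
for nme in("scene","top"):
    p,D=snapshot(nme);cm=camera_model(nme);np.savez(nme+"2",p=p,D=D)
    for l in("kick_foot","frame_top","picture","display"):
        for r in spot_point(nme,l)[:1]:
            A,B=r["location"];print(nme,l,round(r["score"],2),np.round([A,B]),w(cm,A,B,D[int(A),int(B)]).round())
p,_=snapshot("scene");save("s2",cv2.resize(p[210:360,380:560],(720,600)))
E
```

```text
8.45 [ 492.82412542 -262.38713861  153.53678955] 0.4673875034097007
4081 [-61.57273317  62.58044278]
-55 218 [-9.8 11.5] 37.1
-40 206 [-9.6  7.9] 37.1
-30 216 [-9.5  7.9] 37.0
-20 220 [-9.4  7.8] 37.0
0 230 [-9.2  7.6] 37.0
20 252 [-9.7  8.2] 37.0
35 274 [-9.5  8.1] 37.2
62 189 [-9.2  7.8] 36.5
scene frame_top 0.88 [247. 488.] [437. 164. 202.]
scene picture 0.91 [314. 445.] [500. 163.  24.]
scene display 0.74 [315. 442.] [497. 156.   8.]
top kick_foot 0.82 [341. 208.] [423. 148. 231.]
top frame_top 0.9 [340. 209.] [424. 145. 230.]
top picture 0.7 [302. 231.] [499. 152.  12.]
top display 0.9 [304. 226.] [495. 159.  27.]
```

View pics/s2.png

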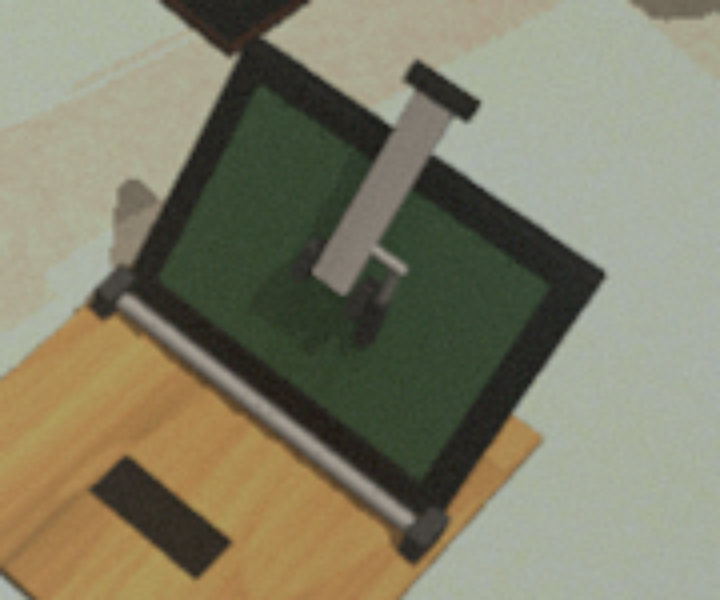

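The marker lies level and centred in both green saddles. In the crop the rest matches the model: the kickstand is folded up with its foot at (445,90), the spring beside it at (390,260), and the strip is clear.

```bash
python3 - <<'E'
from h import *
s=read_state();print(s["time_s"],np.round(s["qpos"],3),s["ee_pos"],s["ee_rot"])
# kick foot from top depth: highest points
z=np.load("top2.npz");W=cloud(camera_model("top"),z["D"]);P=W[315:350,190:235].reshape(-1,3);P=P[(P[:,2]>205)&(P[:,2]<260)&(P[:,0]>380)&(P[:,0]<480)]
print(len(P),np.median(P,0),np.percentile(P,[3,97],0).round())
a=.085;R=np.array([[np.cos(a),-np.sin(a)],[np.sin(a),np.cos(a)]])
for n,x in(("foot",-68.6),("start",-112),("end",14)): print(n,R@[x,0]+[493,158.5])
E
```

```text
9.0 [-0.127 -0.07  -0.181  0.    -1.46   1.943] [ 490.52029455 -260.97504791  144.64285684] [-7.44684827e-05  9.92495723e-01  1.22278367e-01 -4.85609764e-04]
156 [426.2990003  151.38408323 227.75660362] [[419. 136. 207.]
 [435. 168. 232.]]
foot [424.64766833 152.67601896]
start [381.40435646 148.99145953]
end [506.94945544 159.68856756]
```

>>> {"op": "servo_tool", "data": {"commands": [[0, 0, 5, 0, 0, 0.1, 4], [0, 3, 9, 0, 0, 0.25, 2], [-2, 6, 12, 0, 0, 0.4, 0], [-4, 10, 15, 0, 0, 0.55, 0], [-6, 14, 15, 0, 0, 0.7, 0], [-8, 18, 15, 0, 0, 0.85, 0], [-10, 22, 15, 0, 0, 1.0, 0], [-11, 26, 15, 0, 0, 1.1, 0]]}}

```text
time_s: 9.8
ee_pos: [379.5, -0.0, 295.8]
ee_rot: [0.0, 0.781, 0.625, 0.001]
contact_force: [1.4, 0.3, 0.2]
opening: -0.003
gripper_force: 0.0
```

>>> {"op": "servo_tool", "data": {"commands": [[0, 4, 0, 0, 0, 0.1, 0], [0, 8, 0, 0, 0, 0.2, 0], [0, 12, 0, 0, 0, 0.31, 0], [0, 15, 0, 0, 0, 0.31, 0], [0, 15, 0, 0, 0, 0.31, 0], [0, 15, 0, 0, 0, 0.31, 0]]}}

```text
time_s: 10.4
ee_pos: [380.6, 149.3, 295.1]
ee_rot: [0.0, 0.676, 0.737, -0.0]
contact_force: [0.4, 0.2, 0.2]
opening: -0.005
gripper_force: 0.0
```

>>> {"op": "servo_tool", "data": {"commands": [[0, 0, -4, 0, 0, 0, 0], [0, 0, -8, 0, 0, 0, 0], [0, 0, -8, 0, 0, 0, 0], [1, 0.1, -8, 0, 0, 0, 0], [2, 0.2, -8, 0, 0, 0, 0], [3, 0.3, -8, 0, 0, 0, 0], [4, 0.35, -8, 0, 0, 0, 0], [5, 0.4, -8, 0, 0, 0, 0]]}}

```text
time_s: 11.2
ee_pos: [432.0, 153.1, 215.7]
ee_rot: [0.0, 0.677, 0.736, 0.0]
contact_force: [-0.3, 0.1, 0.5]
opening: 0.002
gripper_force: 0.2
```

>>> {"op": "servo_tool", "data": {"commands": [[0.9, 0.1, 0, 0, 0, 0, 0], [1.8, 0.2, 0, 0, 0, 0, 0], [2.6, 0.25, 0, 0, 0, 0, 0], [3.4, 0.3, 0, 0, 0, 0, 0], [4.2, 0.35, 0, 0, 0, 0, 0], [5, 0.4, 0, 0, 0, 0, 0]]}}

```text
time_s: 11.8
ee_pos: [481.4, 157.1, 215.3]
ee_rot: [0.0, 0.677, 0.736, 0.0]
contact_force: [-0.4, 0.0, -0.1]
opening: -0.002
gripper_force: 0.0
```

```bash
python3 - <<'E'
from h import *
p,D=snapshot("scene");save("s3",cv2.resize(p[130:370,360:580],(550,600)));s=read_state();print(s["time_s"],s["ee_pos"],s["contact_force"])
E
```

```text
11.85 [481.97465029 157.05935781 214.93692523] [-1.16792304 -0.69285043 -0.90864007]
```

View pics/s3.png

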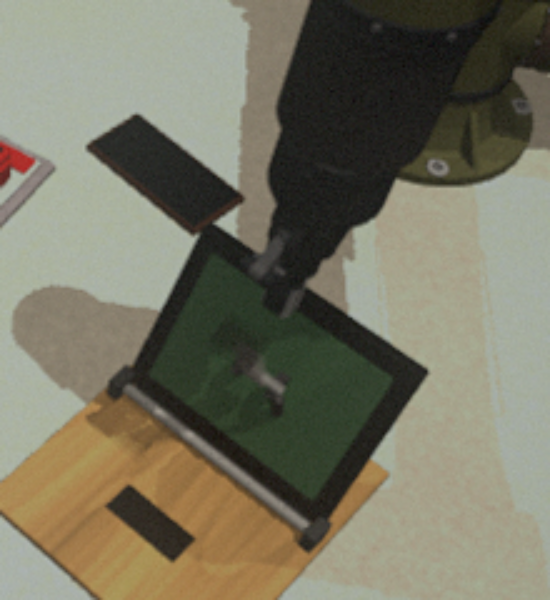

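The picture shows the frame still leaning, with the fingers above it at (285,290) and the pivot at (262,378). The leg isn't clearly visible; it may be in mid-swing, so I'll look again.

```bash
python3 - <<'E'
from h import *
for n in("scene","top"):
    p,D=snapshot(n);cm=camera_model(n)
    if n=="scene": save("s4",cv2.resize(p[130:370,360:580],(550,600)))
    for r in spot_point(n,"kick_foot")[:2]:
        A,B=r["location"];print(n,round(r["score"],2),np.round([A,B]),w(cm,A,B,D[int(A),int(B)]).round())
print(read_state()["time_s"])
E
```

```text
scene 0.68 [195. 321.] [ 495. -250.   32.]
scene 0.25 [198. 321.] [ 489. -255.   12.]
top 0.77 [273. 224.] [567. 161.  53.]
12.05
```

View pics/s4.png

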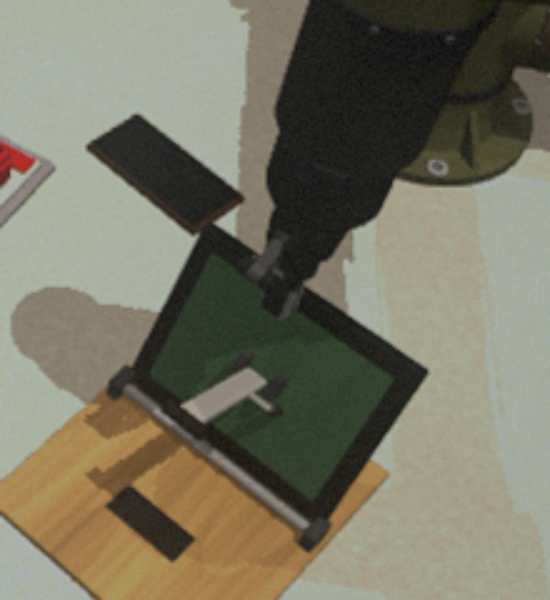

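The kickstand is now fully down: foot at (567,161), z≈53, against a prediction of (569,165,53). Next I straddle the top edge with open fingers.

>>> {"op": "servo_tool", "data": {"commands": [[-1, -0.1, 1, 0, 0, 0, 8.5], [-3, -0.25, 1, 0, 0, 0, 8.5], [-5.4, -0.45, 1, 0, 0, 0, 8.5], [-5.4, -0.45, 1, 0, 0, 0, 8.5], [-5.4, -0.45, 1, 0, 0, 0, 8.5], [-5.4, -0.45, -2, 0, 0, 0, 8.5], [-5.4, -0.45, -5, 0, 0, 0, 8.5], [-5.4, -0.45, -8, 0, 0, 0, 8.5]]}}

```text
time_s: 12.85
ee_pos: [426.9, 152.5, 134.5]
ee_rot: [0.0, 0.677, 0.736, 0.0]
contact_force: [0.2, 0.6, 0.7]
opening: 0.992
gripper_force: 0.0
```

>>> {"op": "servo_tool", "data": {"commands": [[0, 0, 0, 0, 0, 0, 8.5], [0, 0, 0, 0, 0, 0, 8.5]]}}

```text
time_s: 13.05
ee_pos: [427.2, 152.3, 136.3]
ee_rot: [0.001, 0.677, 0.736, -0.0]
contact_force: [-0.0, -0.9, 1.7]
opening: 0.997
gripper_force: 0.0
```

>>> {"op": "servo_tool", "data": {"commands": [[0.6, 0.05, 0, 0, 0, 0, 7], [1.2, 0.1, 0, 0, 0, 0, 6], [1.8, 0.15, 0, 0, 0, 0, 5.5], [2.4, 0.2, 0, 0, 0, 0, 5.5], [3, 0.25, 0, 0, 0, 0, 5.5], [3.6, 0.3, 0, 0, 0, 0, 5.5], [4.2, 0.35, 0, 0, 0, 0, 5.5], [4.8, 0.4, 0, 0, 0, 0, 5.5]]}}

```text
time_s: 13.85
ee_pos: [475.3, 156.5, 135.3]
ee_rot: [0.0, 0.677, 0.736, -0.0]
contact_force: [-1.5, 0.3, 1.5]
opening: 0.642
gripper_force: 0.0
```

>>> {"op": "servo_tool", "data": {"commands": [[0.3, 0.03, 0, 0, 0, 0, 5], [0.6, 0.05, 0, 0, 0, 0, 4.5], [0.6, 0.05, 0, 0, 0, 0, 4], [0.6, 0.05, 0, 0, 0, 0, 3.5], [0.6, 0.05, 0, 0, 0, 0, 3], [0.6, 0.05, 0, 0, 0, 0, 2.5]]}}

```text
time_s: 14.45
ee_pos: [480.7, 157.0, 135.3]
ee_rot: [0.0, 0.677, 0.736, 0.0]
contact_force: [-2.6, -0.8, 0.5]
opening: 0.292
gripper_force: 0.0
```

>>> {"op": "servo_tool", "data": {"commands": [[0, 0, 0, 0, 0, 0, 2], [0, 0, 0, 0, 0, 0, 1.5], [0, 0, 0, 0, 0, 0, 1.2], [0, 0, 0, 0, 0, 0, 1.0], [0, 0, 0, 0, 0, 0, 1.0]], "squeeze": 20}}

```text
time_s: 14.95
ee_pos: [480.8, 157.0, 135.3]
ee_rot: [0.0, 0.677, 0.736, 0.0]
contact_force: [0.5, -0.3, -0.3]
opening: 0.122
gripper_force: 16.5
```

```bash
python3 - <<'E'
from h import *
s=read_state();print(s["time_s"],s["ee_pos"],s["contact_force"],s["ft_torque"],s["opening"],s["gripper_force"])
p,D=snapshot("scene");cm=camera_model("scene");save("s5",cv2.resize(p[130:370,360:580],(550,600)))
W=cloud(cm,D)-[493,158.5,0];a=.085
x=W[...,0]*np.cos(a)+W[...,1]*np.sin(a);y=-W[...,0]*np.sin(a)+W[...,1]*np.cos(a);z=W[...,2]
m=(abs(y)<94)&(abs(y)>45)&(z>45)&(z<185)&(abs(x)<60)
# back face plane fit x = a z + b y + c (robust)
P=np.c_[z[m],y[m],np.ones(m.sum())];b=x[m];k=np.ones(len(b),bool)
for _ in range(6):
    s_,*_r=np.linalg.lstsq(P[k],b[k],rcond=None);r=b-P@s_;k=abs(r)<4
print(k.sum(),"theta",-np.arctan(s_[0]),"yaw err",-s_[1],"x at hinge",s_[2]+20*s_[0],"z",z[m][k].min(),z[m][k].max())
p,D=snapshot("top");cm=camera_model("top")
r=spot_point("top","kick_foot");print([(q["score"],w(cm,*q["location"],D[int(q["location"][0]),int(q["location"][1])]).round()) for q in r])
E
```

```text
14.95 [480.76734416 157.02185741 135.28573842] [ 0.50436696 -0.27309838 -0.27241284] [-0.00916807  0.10753891  0.08484055] 0.12248741149570094 16.5427110157907
2089 theta -0.003942728122486146 yaw err 0.008802134711495047 x at hinge -6.28179660431484 z 45.12190629702682 184.99731286938936
[(0.31, array([ 465., -186.,   37.]))]
```

View pics/s5.png

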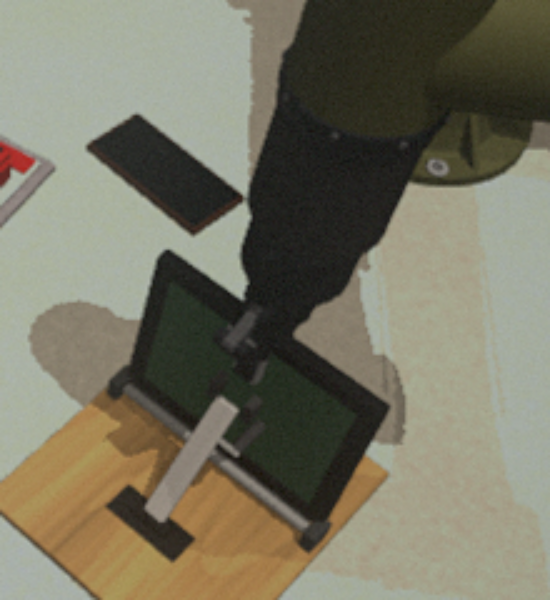

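The frame is upright (θ≈-0.004) and gripped at its top edge, with the kickstand foot on the strip at (170,510). I'll let it settle, then hand in.

>>> {"op": "servo_tool", "data": {"commands": [[0, 0, 0, 0, 0, 0, 1], [0, 0, 0, 0, 0, 0, 1], [0, 0, 0, 0, 0, 0, 1], [0, 0, 0, 0, 0, 0, 1], [0, 0, 0, 0, 0, 0, 1], [0, 0, 0, 0, 0, 0, 1]], "squeeze": 25}}

```text
time_s: 15.7
ee_pos: [480.8, 157.0, 135.3]
ee_rot: [0.0, 0.677, 0.736, 0.0]
contact_force: [-0.5, 0.5, 0.5]
opening: 0.124
gripper_force: 18.0
```

```bash
python3 - <<'E'
from h import *
s=read_state();print(s["time_s"],s["ee_pos"],s["contact_force"],s["gripper_force"],s["opening"])
print(sign_off())
E
```

```text
15.7 [480.75870416 157.0468672  135.28373696] [-0.53931749  0.5115249   0.52339607] 18.047650256194174 0.12391091622246765
the job is handed in; nothing more can be done
None
```

I handed the job in at 15.7 s (no verdict returned): the green marker lies in both saddles of the green slot, the kickstand is down with its foot on the strip, and the frame is held upright in the gripper (about -0.004 rad, 18 N grip).

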